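Start-of-shift test of the welding table's stop station

TASK

Test the stop station: push the big mushroom stop button in until it latches down, then release it by pushing one of its ears round clockwise (seen from above) until it pops fully out, and only then push the small reset button in and let it come back. Push with the fingers only, never pinching an ear between them; do not shift or lift the station and leave the things around it where they are.

Things in the scene. Friction and masses are not known exactly. Their poses are not given: they have to be found in the camera images.
- station: Loose but heavy (2.4 to 3.9 kg) stop station: grey box 100 x 180 mm, its top 50 mm above the table, on a 125 x 200 x 8 mm steel foot plate. Origin: centre of its underside; z up; y along its long side. The black mushroom stop button stands at y = +40 mm (x = 0), the small round black reset button at y = -55 mm (x = 0).
- stop_press (a joint): How far the mushroom button is in (m): 0 fully out, about 0.007 latched, 0.010 bottomed. A spring pushes it out (3 N at 0, 5 N at 0.010). It latches when pushed to the bottom: its head then springs round anticlockwise by itself (at the latest as the push eases), and the button stays down.
- stop_turn (a joint): Turn of the mushroom head about its vertical axis (rad, anticlockwise seen from above positive): about 0 while out (ears along the station's x axis), 0.55 while latched. Pushing an ear clockwise back to 0 or slightly past it (stop at -0.12) frees the latch and the button pops out; a spring resists with at most 0.11 N m.
- stop_top (a point): Centre of the domed top of the mushroom head, on the turning axis, 98 mm above the table when out. The round cap has a 30 mm radius and is 20 mm thick; two ears stick out on opposite sides to 52 mm from the axis, 18 mm wide; tops of the ears 4 mm and undersides 20 mm below this point.
- ear_far (a point): Middle of one ear, 41 mm from the turning axis on the head's +x side, 12.5 mm below stop_top (8.5 mm below the ear's flat top); turns with the head. Its x axis points from the turning axis outwards along this ear.
- ear_near (a point): Middle of the other ear, 41 mm from the turning axis on the head's -x side, same height; turns with the head.
- reset (a joint): How far the reset button is in (m): 0 out, 0.006 bottomed; springs back by itself. Bottoming takes 5 N.
- reset_top (a point): Centre of the flat top of the reset button, 24 mm across, 72 mm above the table when out. It stands 10 mm proud of its 40 mm ring.
- flanks_drive: The rubber pads on the two ear flanks that face anticlockwise (the ones to push), 20 x 12 mm each, 1 mm proud of the ear. Origin on the turning axis, 48 mm below stop_top.
- flanks_back: The same pads on the two ear flanks that face clockwise. Same origin.
- weld_magnet: Bystander: flat red angle magnet, 78 x 105 x 20 mm, loose on the table. Origin: centre of its underside.
- gauge_block: Bystander: steel block with six holes, 50 x 75 x 25 mm, loose on the table. Origin: centre of its underside.
- tape_measure: Bystander: tape measure, 38 x 99 x 65 mm, loose on the table. Origin: centre of its underside.

How it is judged:
By the outcome, as a careful person would: the job done as asked, in the order asked, and still so for the second after the job is handed in, with the robot touching nothing.
It also fails if it takes over 48 s, if anything falls off the work surface, if the arm or the gripper's body presses on something with over 40 N, if the wrist force passes 120 N, or if a joint passes its speed limit or range.

ROBOT

A 6-joint arm with a two-finger parallel gripper is mounted at the origin on the work surface; the furniture and walls round the work are solid. World frame = base frame: x ahead of the robot, y to its left, z up, the work surface at z = 0. Lengths are in mm, angles in rad, forces in N, time in s.
With the tool pointing down it reaches from about 375 to 750 mm from the base axis. Payload 9 kg.
Tool frame: the origin (TCP) lies midway between the tips of the shut fingers; the grasp point (between the pads) lies 19 mm behind it (ctrl.hold_point_z is the distance from the TCP to the grasp point, in mm); z points along the fingers, y is the direction in which the jaws open and shut (so a half turn about z gives the same grasp; the last joint's range is limited). The gripper opens to 85 mm and grips with 20 to 120 N. Pads are 22 mm wide; open, the fingers measure 114 mm over their backs; the gripper's body (76 mm by 85 mm) begins 54 mm behind the grasp point. The pads swing forward as they close: fully open they stand 13 mm farther back than shut.
Start: joints at [-1.456, 0.104, 0.097, 1.564, 0, 1.353], TCP at [196.025, -567.107, 231.331] pointing down, gripper open.
Joint ranges: [-2.99, 2.99], [-0.84, 1.86], [-1.1, 1.16], [-1.84, 2.11], [-1.51, 1.56], [-3.14, 3.14]. Speed limits (rad/s): [2.22, 2.22, 2.57, 3.14, 3.14, 3.14].

INTERFACE

Orientations are given as a rotation vector (axis times angle).
In Python, from workcell import ctrl, snapshot, job gives the robot as it stands. The module is installed in compiled form; this text tells all that it offers.
- The arm moves only by the tool arm_command, never from a script. Its argument "rows" is one flat list of numbers, 7 for each row, row after row: the shift along the world's x, y, z scaled (see below), then the turn, a rotation vector about the world's x, y, z scaled (see below), then the opening, from 0 (shut) to 1 (fully open). A call has 1 to 10 rows; each row is the pose to reach, as a shift and turn from the pose commanded when the call began; what a row does not reach only later rows make up. The controller multiplies each number of a shift by 0.08 m and each number of a turn by pi/2 rad. A row lasts 1/10 s, in which the tool goes at most 50 mm and 8.59 degrees, less where a joint would pass 70% of its speed; a pose out of reach is approached as far as the arm can. A call with a number of a shift or a turn outside -1 to 1 is refused whole. A call with a gripper value outside its range is refused whole. The fingers move at their own pace and stop on an object; "force" is the grip in N (left out, the last holds). Time passes only in rows, so rows that repeat a pose let the fingers close. It gives the time, the measured TCP pose, the force and the opening at its end, in the units of the state.
- ctrl.get_obs(): the state, without advancing time (a new reading comes with each control period).
- snapshot(name): name is "scene" or "side" or "wrist"; returns a dict with "frame" (480x640x3 uint8, red, green, blue), "z_map" (480x640 float32, mm along the optical axis (not along the pixel's ray), 0 where there is no reading), "camera_matrix" (3x3 intrinsics, pixels), "world_from_camera" (4x4, takes a point from camera to world coordinates); the wrist camera has in their place "T_tool_cam" (4x4, takes a point from camera to tool coordinates, whose origin is the TCP and whose axes are the flange's). Camera axes: x right, y down, z forward; pixel columns grow to the right and rows downward; lengths in mm; the calibration is good to about 2 mm. A picture is of the moment at which its call begins: read the wrist's pose just before it.
- job.finish_job(): hands the job in, once; it reports no verdict.
The state is a dict: "t": time; "qpos": joint angles; "qd": joint speeds; "effort": joint torques, N m; "tcp_pos": TCP position; "eef_rot": TCP orientation; "wrist_force": force on the tool from outside, world axes, zero at the start; "moment": the same for the moment, N m; "width": finger opening in mm.
Only numpy, scipy, OpenCV 4.12 (cv2) and the standard library are available. Lean on these libraries where they do the work, as an engineer would, in place of code of your own. Each camera call takes 0.05 s, during which the arm holds its last target.

## Working session

There is one attempt and no reset: what is moved stays moved. The work goes in short steps, Python scripts to look and compute and a tool call to move; the robot and the scene stay as the last step left them, time stands still between calls to the robot, and variables do not carry over. Pictures are saved under pics/ and viewed, and the job is handed in when it is done.

Besides the shell and the picture viewer there is one more tool, called after "Request:" in YAML: its name, and indented under it one key for each argument. arm_command: Moves the arm, as the interface text tells. Its arguments: {"type":"object","properties":{"rows":{"type":"array"},"force":{"type":"number"}},"required":["rows"]}

```bash
mkdir -p pics; cat > h.py <<'E'
import numpy as np, cv2
from workcell import ctrl, snapshot, job
def shot(n,f):
    s=snapshot(n); cv2.imwrite('pics/'+f+'.png',s['frame'][:,:,::-1]); np.savez('pics/'+f+'.npz',**{k:v for k,v in s.items()}); return s
E
python3 - <<'E'
from h import *
o=ctrl.get_obs(); print(o)
for n in ('scene','side'):
    s=shot(n,n+'0'); print(n,s['camera_matrix'],s['world_from_camera'].round(3))
E
```

```text
{'t': 0.0, 'qpos': array([-1.45571821e+00,  1.04693958e-01,  9.64578857e-02,  1.56388553e+00,
        7.58900583e-06,  1.35309134e+00]), 'qd': array([ 0.00179878,  0.00072749,  0.00052368, -0.00150757,  0.00101968,
       -0.00037071]), 'effort': array([-2.32709703e-03, -5.56928337e+01,  5.03653908e+01,  1.71155512e-02,
       -3.81538666e-04,  2.42857101e-05]), 'tcp_pos': array([ 195.97442452, -566.74342145,  230.51918139]), 'eef_rot': array([-3.09689873e+00, -5.20106589e-01, -1.18629107e-04]), 'wrist_force': array([ 0.71572075, -0.10549051,  0.13690054]), 'moment': array([ 0.06340428,  0.0398762 , -0.02372697]), 'width': 85.77026003802567}
scene [[512.90558318   0.         320.81542608]
 [  0.         512.90558318 242.86096095]
 [  0.           0.           1.        ]] [[-8.98000e-01 -2.98000e-01  3.25000e-01  2.16735e+02]
 [-4.40000e-01  5.68000e-01 -6.96000e-01  4.64860e+02]
 [ 2.30000e-02 -7.67000e-01 -6.41000e-01  6.30729e+02]
 [ 0.00000e+00  0.00000e+00  0.00000e+00  1.00000e+00]]
side [[476.58888353   0.         316.44363989]
 [  0.         476.58888353 245.35771743]
 [  0.           0.           1.        ]] [[-8.94000e-01 -2.24000e-01  3.87000e-01  1.61137e+02]
 [-4.47000e-01  4.17000e-01 -7.92000e-01  5.48641e+02]
 [ 1.60000e-02 -8.81000e-01 -4.73000e-01  4.90318e+02]
 [ 0.00000e+00  0.00000e+00  0.00000e+00  1.00000e+00]]
```

View pics/scene0.png

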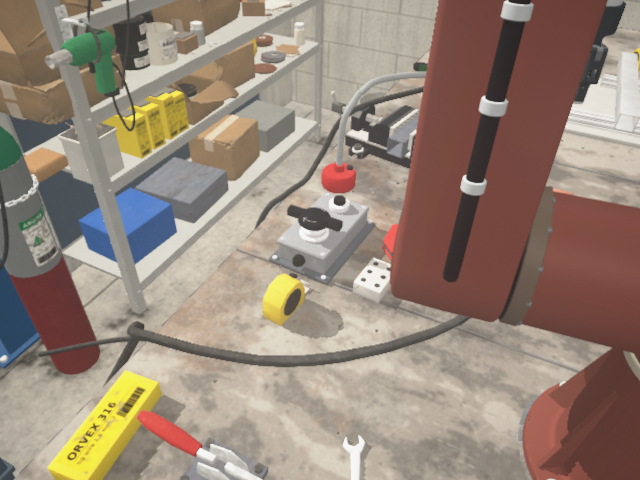

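View pics/side0.png

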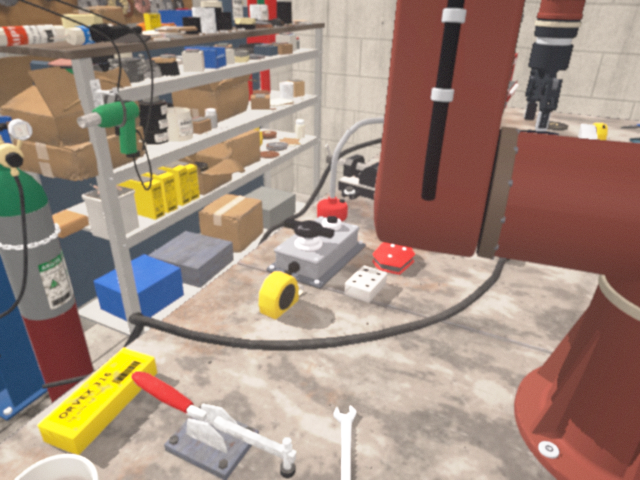

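```bash
cat >> h.py <<'E'
def cloud(s,T=None):
    K=s['camera_matrix']; z=s['z_map']; T=s['world_from_camera'] if T is None else T
    v,u=np.mgrid[:480,:640]
    P=np.stack([(u-K[0,2])/K[0,0]*z,(v-K[1,2])/K[1,1]*z,z],-1)
    W=P@T[:3,:3].T+T[:3,3]; W[z==0]=np.nan
    return W
def plane(s,u,v,h,T=None):
    K=s['camera_matrix'];T=s['world_from_camera'] if T is None else T
    d=T[:3,:3]@np.array([(u-K[0,2])/K[0,0],(v-K[1,2])/K[1,1],1]); c=T[:3,3]
    return c+d*(h-c[2])/d[2]
E
python3 - <<'E'
from h import *
for n in('scene0','side0'):
    s=np.load(f'pics/{n}.npz'); W=cloud(s)
    pts={'scene0':[(315,214),(340,200),(339,180),(293,218),(337,225),(372,275),(395,240),(285,290),(298,260)],'side0':[(307,227),(332,222),(332,208),(365,280),(393,252),(280,290)]}[n]
    for u,v in pts: print(n,u,v,W[v,u].round(0))
    f=s['frame'][150:340,230:440,::-1] ; cv2.imwrite(f'pics/{n}c.png',cv2.resize(f,None,fx=3.5,fy=3.1,interpolation=cv2.INTER_CUBIC))
E
```

```text
scene0 315 214 [ 530. -179.   98.]
scene0 340 200 [ 524. -274.   71.]
scene0 339 180 [ 578. -393.   31.]
scene0 293 218 [ 621. -265.    0.]
scene0 337 225 [ 487. -178.   90.]
scene0 372 275 [ 408. -158.   24.]
scene0 395 240 [313.  93. 322.]
scene0 285 290 [504. -25.  61.]
scene0 298 260 [ 536. -127.   30.]
side0 307 227 [ 532. -168.   96.]
side0 332 222 [ 526. -269.   65.]
side0 332 208 [ 582. -391.   38.]
side0 365 280 [ 403. -150.   27.]
side0 393 252 [ 395. -287.   20.]
side0 280 290 [503. -16.  53.]
```

View pics/scene0c.png

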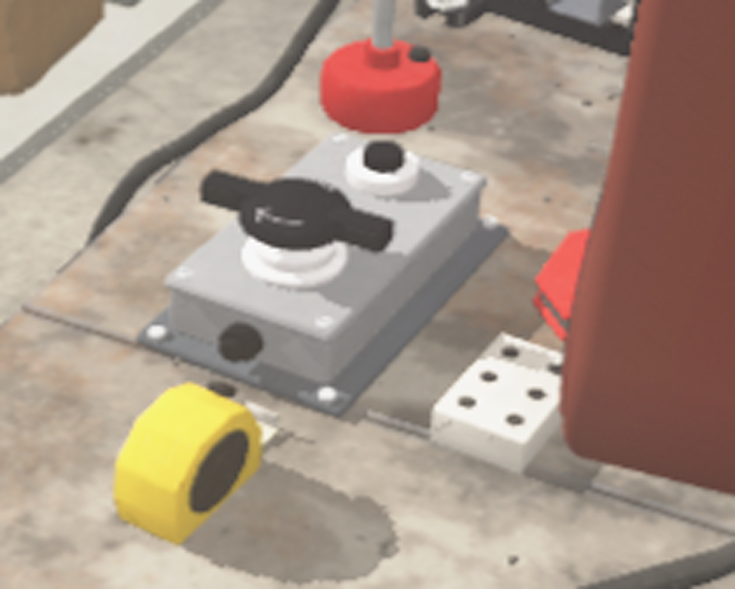

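View pics/side0c.png

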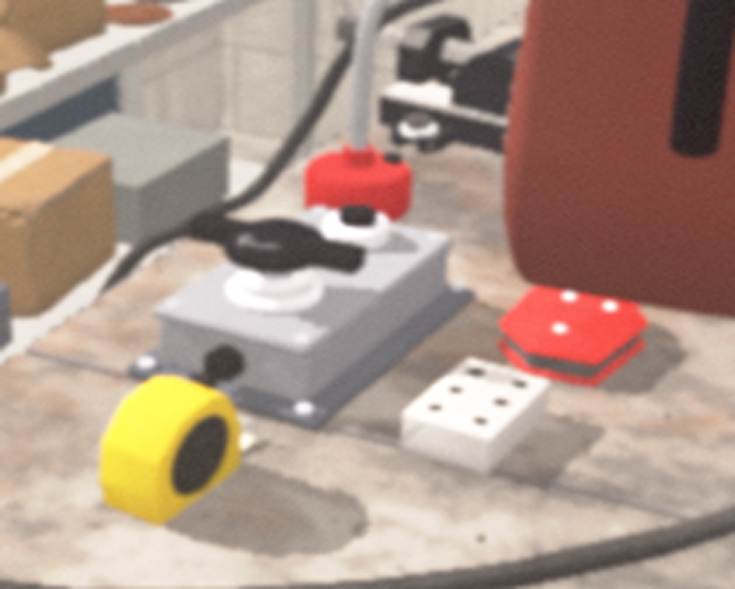

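```bash
python3 - <<'E'
from h import *
s=np.load('pics/scene0.npz'); W=cloud(s)
for u,v in [(339,166),(339,150),(343,130),(355,105),(375,88),(400,78),(420,75),(370,140),(265,215),(300,165),(330,120)]: print(u,v,W[v,u].round(0))
X=W.reshape(-1,3)
m=(X[:,0]>200)&(X[:,0]<700)&(X[:,1]>-650)&(X[:,1]<50)&(X[:,2]>105)
Y=X[m]; H={}
for p in Y: 
    k=(int(p[0]//50*50),int(p[1]//50*50)); H.setdefault(k,[]).append(p[2])
for k in sorted(H): print(k,len(H[k]),int(min(H[k])),int(max(H[k])))
E
```

```text
339 166 [ 589. -415.   51.]
339 150 [ 593. -418.   88.]
343 130 [ 587. -420.  135.]
355 105 [ 1377. -2489.  -826.]
375 88 [ 1250. -2490.  -684.]
400 78 [ 515. -537.  218.]
420 75 [ 485. -577.  216.]
370 140 [ 583. -582.   36.]
265 215 [ 691. -269.  -20.]
300 165 [ 1406. -1773.  -907.]
330 120 [ 1496. -2364.  -907.]
(200, 0) 33 360 366
(450, -650) 14 169 182
(450, -600) 148 166 223
(500, -600) 193 152 225
(500, -550) 165 214 228
(500, -500) 37 216 229
(550, -600) 22 149 163
(550, -550) 146 134 226
(550, -500) 181 186 227
(550, -450) 316 105 199
(600, -550) 40 118 142
(600, -500) 30 105 124
(600, -450) 2 107 108
```

Request:
arm_command:
  rows: [0.85,1,0.3,0,0,0,0,0.85,1,0.3,0,0,0,0,0.85,1,0.3,0,0,0,0]
  force: 40

```text
t: 0.4
tcp_pos: [266.7, -484.3, 257.0]
eef_rot: [3.096, 0.525, 0.002]
wrist_force: [-0.2, -0.0, -0.0]
width: 44.1
```

Request:
arm_command:
  rows: [0.85,1,0.3,0,0,0,0,0.85,1,0.3,0,0,0,0,0.85,1,0.3,0,0,0,0]

```text
t: 0.7
tcp_pos: [334.5, -404.4, 280.9]
eef_rot: [3.096, 0.526, 0.002]
wrist_force: [-0.1, -0.4, 0.1]
width: 0.3
```

Request:
arm_command:
  rows: [0.85,1,0,0,0,0,0,0.85,1,0,0,0,0,0,0.85,1,0,0,0,0,0]

```text
t: 1.0
tcp_pos: [402.2, -324.0, 279.2]
eef_rot: [-3.096, -0.527, -0.001]
wrist_force: [-0.5, -1.5, 0.4]
width: -0.0
```

Request:
arm_command:
  rows: [0.85,1,0,0,0,0,0,0.85,1,0,0,0,0,0,0.85,1,0,0,0,0,0,0.85,1,0,0,0,0,0]

```text
t: 1.4
tcp_pos: [468.3, -246.9, 278.8]
eef_rot: [-3.098, -0.524, 0.001]
wrist_force: [0.4, -0.9, -0.4]
width: 0.1
```

```bash
python3 - <<'E'
from h import *
o=ctrl.get_obs(); print(o['t'],o['tcp_pos'],o['eef_rot'],o['wrist_force'],o['width'],o['qpos'])
s=shot('wrist','w1'); np.savez('pics/w1o.npz',p=o['tcp_pos'],r=o['eef_rot']); print(s['T_tool_cam'].round(3),s['camera_matrix'])
E
```

```text
1.4 [ 468.32155276 -246.90158582  278.80561736] [-3.09756285e+00 -5.23566018e-01  1.18029397e-03] [ 0.44263879 -0.85472461 -0.39874538] 0.11920535106136018 [-7.32170317e-01 -9.38624827e-02 -1.47034694e-02  1.65049570e+00
 -5.30421137e-04  2.07453741e+00]
[[ 0.00000e+00 -9.59000e-01 -2.83000e-01  7.29680e+01]
 [ 1.00000e+00  0.00000e+00 -1.00000e-03  3.01000e-01]
 [ 1.00000e-03 -2.83000e-01  9.59000e-01 -1.41948e+02]
 [ 0.00000e+00  0.00000e+00  0.00000e+00  1.00000e+00]] [[409.19118434   0.         320.90350748]
 [  0.         409.19118434 243.71244807]
 [  0.           0.           1.        ]]
```

View pics/w1.png

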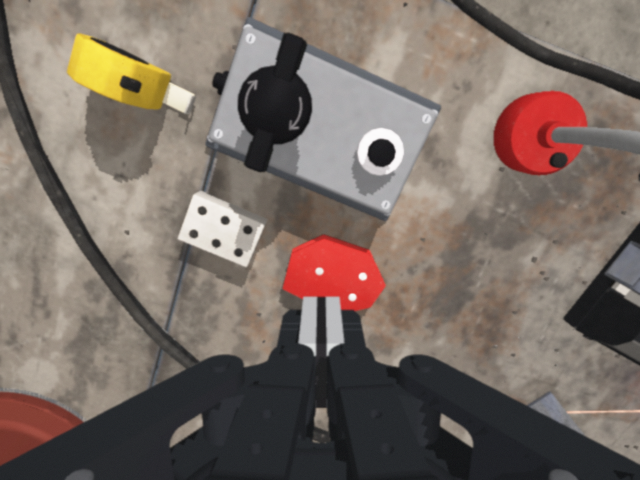

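```bash
cat >> h.py <<'E'
from scipy.spatial.transform import Rotation as R
def wT(o,s):
    T=np.eye(4);T[:3,:3]=R.from_rotvec(o['eef_rot']).as_matrix();T[:3,3]=o['tcp_pos']; return T@s['T_tool_cam']
E
python3 - <<'E'
from h import *
s=np.load('pics/w1.npz'); q=np.load('pics/w1o.npz'); T=wT({'eef_rot':q['r'],'tcp_pos':q['p']},s)
W=cloud(s,T); f=s['frame'].astype(int)
dark=(f.max(-1)<70)
def blob(c,zlo,zhi,r):
    m=dark&(abs(W[...,2]-(zlo+zhi)/2)<(zhi-zlo)/2)&(np.hypot(W[...,0]-c[0],W[...,1]-c[1])<r)
    return m
m=blob((530,-180),80,110,75); P=W[m]; print('head',len(P),np.nanmax(P[:,2]))
(cx,cy),(w,h),a=cv2.minAreaRect(P[:,:2].astype(np.float32)); print('rect',cx,cy,w,h,a, P[:,2].min(),np.percentile(P[:,2],[50,99]))
d=np.linalg.svd(P[:,:2]-P[:,:2].mean(0),full_matrices=False)[2][0]; print('mean',P.mean(0),'ear ang',np.degrees(np.arctan2(d[1],d[0])))
cp=P[P[:,2]>95]; print('dome',cp.mean(0),len(cp))
m=blob((526,-272),64,80,25);P=W[m];print('reset',len(P),P.mean(0)); (c,r)=cv2.minEnclosingCircle(P[:,:2].astype(np.float32)); print(c,r)
# station box screws on plane 50
for u,v in [(250,38),(218,134),(427,118),(386,205),(381,152),(275,105)]: print(u,v,plane(s,u,v,50,T)[:2], W[v,u])
# finger tips
for v in (300,310,330,345): 
    row=W[v,270:370]; ok=np.where(s['z_map'][v,270:370]<200)[0]; 
    if len(ok): print(v,ok[0]+270,ok[-1]+270,s['z_map'][v,ok[0]+270:ok[-1]+271].mean())
E
```

```text
head 5696 99.44762710941438
rect 537.5618896484375 -184.51524353027344 98.60417938232422 56.5113525390625 23.163795471191406 80.20507949467418 [93.33183438 98.12290401]
mean [ 538.5954347  -185.28027796   93.09323688] ear ang 178.99036509447194
dome [ 537.66415474 -183.92960873   96.40017234] 1527
reset 538 [ 531.24853917 -278.10355318   71.15098655]
(531.0842895507812, -278.1424865722656) 11.01761531829834
250 38 [ 581.12097354 -145.75724008] [ 581.0957722  -145.80192257   50.21388549]
218 134 [ 498.61636048 -140.82503614] [ 498.6253936  -140.84420097   50.08624509]
427 118 [ 571.07294964 -308.26844539] [ 570.99493565 -308.07110663   50.85993522]
386 205 [ 488.36713461 -303.12962921] [ 488.39306824 -303.08739083   50.19589402]
381 152 [ 531.18671426 -281.26030066] [ 531.53906003 -277.99025069   70.87835498]
275 105 [ 538.00230459 -180.78019507] [ 537.93172397 -186.1304355    96.75528903]
300 298 338 173.63728
310 288 353 142.91658
330 279 362 127.85931
345 276 365 114.826836
```

Request:
arm_command:
  rows: [0.87,0.78,-1,0,0,0,0,0.87,0.78,-1,0,0,0,0,0.87,0.78,-1,0,0,0,0]

```text
t: 1.75
tcp_pos: [537.2, -184.5, 195.9]
eef_rot: [-3.096, -0.518, 0.004]
wrist_force: [-0.7, -0.5, 0.6]
width: -0.0
```

Request:
arm_command:
  rows: [0,0,-0.6,0,0,0,0,0,0,-1,0,0,0,0,0,0,-1,0,0,0,0,0,0,-1,0,0,0,0]

```text
t: 2.15
tcp_pos: [536.9, -186.1, 119.9]
eef_rot: [-3.099, -0.517, 0.001]
wrist_force: [1.0, 0.8, 0.9]
width: 0.0
```

Request:
arm_command:
  rows: [0,0.01,-0.15,0,0,0,0,0,0.01,-0.25,0,0,0,0,0,0.01,-0.29,0,0,0,0,0,0.01,-0.33,0,0,0,0,0,0.01,-0.36,0,0,0,0,0,0.01,-0.36,0,0,0,0]

```text
t: 2.75
tcp_pos: [537.8, -184.0, 90.7]
eef_rot: [3.098, 0.52, 0.001]
wrist_force: [-0.6, -1.0, 4.2]
width: 0.1
```

Request:
arm_command:
  rows: [0,0,-0.015,0,0,0,0,0,0,-0.03,0,0,0,0,0,0,-0.045,0,0,0,0,0,0,-0.045,0,0,0,0]

```text
t: 3.15
tcp_pos: [538.0, -184.1, 87.9]
eef_rot: [3.097, 0.52, 0.001]
wrist_force: [-1.4, -0.1, 10.5]
width: -0.2
```

Request:
arm_command:
  rows: [0,0,-0.012,0,0,0,0,0,0,-0.012,0,0,0,0,0,0,0.1,0,0,0,0,0,0,0.4,0,0,0,0,0,0,0.6,0,0,0,0,0,0,0.6,0,0,0,0]

```text
t: 3.75
tcp_pos: [538.8, -184.5, 137.4]
eef_rot: [3.096, 0.52, 0.004]
wrist_force: [1.1, -0.2, 0.2]
width: 0.1
```

Request:
arm_command:
  rows: [-0.9,-0.7,1,0,0,0,0,-0.9,-0.7,1,0,0,0,0,-0.9,-0.7,1,0,0,0,0,-0.9,-0.7,1,0,0,0,0]

```text
t: 4.15
tcp_pos: [465.2, -241.8, 216.7]
eef_rot: [3.096, 0.516, 0.003]
wrist_force: [-0.5, 0.8, -0.6]
width: 0.1
```

```bash
python3 - <<'E'
from h import *
o=ctrl.get_obs(); print(o['t'],o['tcp_pos'],o['wrist_force'])
s=shot('wrist','w2'); T=wT(o,s); W=cloud(s,T); f=s['frame'].astype(int)
m=(f.max(-1)<70)&(abs(W[...,2]-90)<20)&(np.hypot(W[...,0]-537,W[...,1]+184)<75); P=W[m]
d=np.linalg.svd(P[:,:2]-P[:,:2].mean(0),full_matrices=False)[2][0]; print('mean',P.mean(0),'ear ang',np.degrees(np.arctan2(d[1],d[0])),np.percentile(P[:,2],[50,99]))
E
```

```text
4.15 [ 465.23682592 -241.76525601  216.66827818] [-0.48319366  0.8407908  -0.63538988]
mean [ 538.88066498 -184.61433084   86.62087806] ear ang -152.66735680154912 [86.8221227  91.63549339]
```

View pics/w2.png

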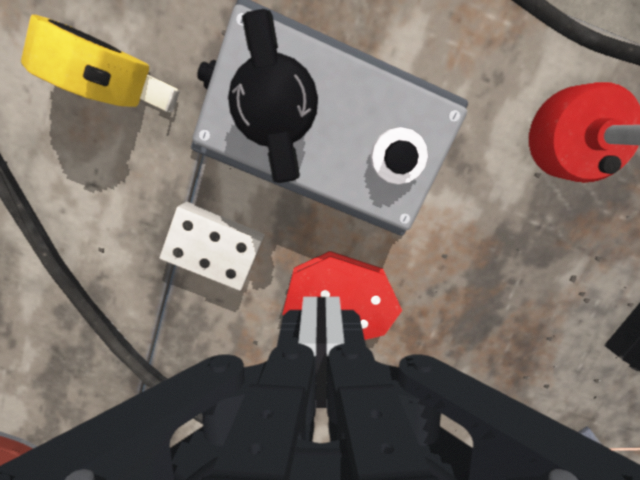

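Request:
arm_command:
  rows: [0.65,0.08,-0.4,0,0,0.1,0,0.65,0.08,-0.8,0,0,0.1,0,0.65,0.08,-0.8,0,0,0.1,0,0.65,0.08,-0.8,0,0,0.1,0]

```text
t: 4.6
tcp_pos: [516.9, -232.0, 149.3]
eef_rot: [-3.045, -0.762, 0.004]
wrist_force: [-0.0, 0.0, 0.8]
width: -0.2
```

Request:
arm_command:
  rows: [0,0,-0.5,0,0,0,0,0,0,-1,0,0,0,0,0,0,-1,0,0,0,0,0,0,-1,0,0,0,0]

```text
t: 5.0
tcp_pos: [517.7, -233.7, 72.7]
eef_rot: [3.047, 0.761, 0.0]
wrist_force: [-0.5, -0.2, 1.4]
width: 0.1
```

```bash
python3 - <<'E'
from h import *
o=ctrl.get_obs(); print(o['t'],o['tcp_pos'],o['wrist_force'])
s=shot('wrist','w3'); shot('side','s3')
f=cv2.imread('pics/s3.png')[150:340,230:440]; cv2.imwrite('pics/s3c.png',cv2.resize(f,None,fx=3.5,fy=3.1,interpolation=cv2.INTER_CUBIC))
C=np.array([465.625+52,-239.907+6.4]); M=np.array([537.5,-184.5])
for hw in(11.5,14.5):
  for a in range(28,-11,-4):
    r=np.radians(a); p=M-41*np.array([np.cos(r),np.sin(r)])+(10+hw)*np.array([np.sin(r),-np.cos(r)])
    print(hw,a,((p-C)/80).round(3),round((a-28)/90,3))
E
```

```text
5.0 [ 517.67651267 -233.6711944    72.6703007 ] [-0.46594861 -0.18978592  1.36429548]
11.5 28 [-0.078  0.135] 0.0
11.5 24 [-0.11   0.159] -0.044
11.5 20 [-0.141  0.185] -0.089
11.5 16 [-0.17   0.213] -0.133
11.5 12 [-0.197  0.243] -0.178
11.5 8 [-0.222  0.275] -0.222
11.5 4 [-0.244  0.309] -0.267
11.5 0 [-0.264  0.344] -0.311
11.5 -4 [-0.282  0.38 ] -0.356
11.5 -8 [-0.296  0.418] -0.4
14.5 28 [-0.06   0.102] 0.0
14.5 24 [-0.095  0.124] -0.044
14.5 20 [-0.128  0.15 ] -0.089
14.5 16 [-0.16   0.177] -0.133
14.5 12 [-0.189  0.206] -0.178
14.5 8 [-0.216  0.238] -0.222
14.5 4 [-0.241  0.271] -0.267
14.5 0 [-0.264  0.306] -0.311
14.5 -4 [-0.284  0.343] -0.356
14.5 -8 [-0.302  0.381] -0.4
```

View pics/w3.png

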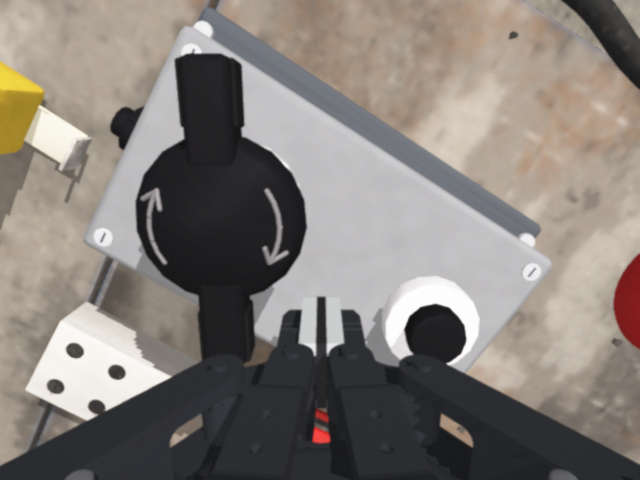

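View pics/s3c.png

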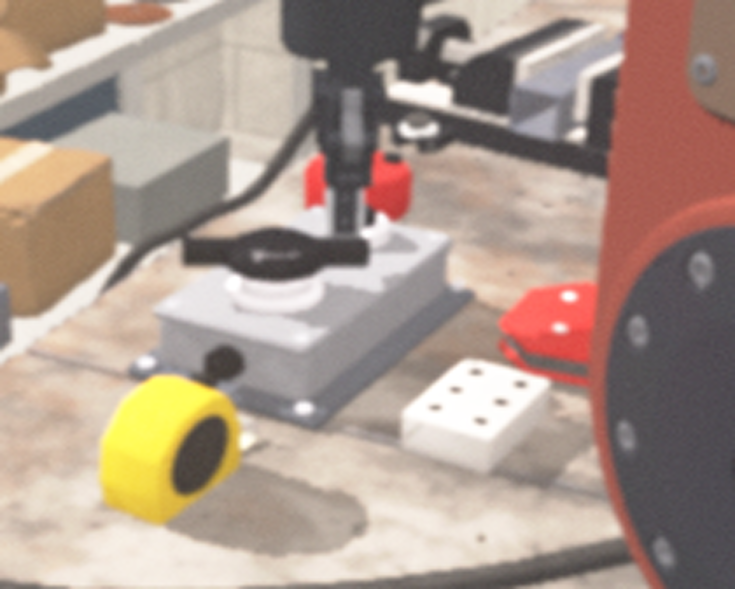

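Request:
arm_command:
  rows: [-0.07,0.12,0,0,0,0,0,-0.1,0.14,0,0,0,-0.044,0,-0.135,0.17,0,0,0,-0.089,0,-0.165,0.195,0,0,0,-0.133,0,-0.193,0.225,0,0,0,-0.178,0,-0.193,0.225,0,0,0,-0.178,0]

```text
t: 5.7
tcp_pos: [502.7, -215.6, 72.8]
eef_rot: [3.122, 0.328, 0.003]
wrist_force: [0.6, -1.2, 0.4]
width: -0.1
```

```bash
python3 - <<'E'
from h import *
o=ctrl.get_obs(); print(o['t'],o['tcp_pos'],o['wrist_force'],o['moment'])
s=shot('wrist','w4')
E
```

```text
5.7 [ 502.68705481 -215.59635739   72.77226794] [ 0.58199547 -1.15215736  0.38872596] [-0.19268769 -0.06734593  0.00722219]
```

View pics/w4.png

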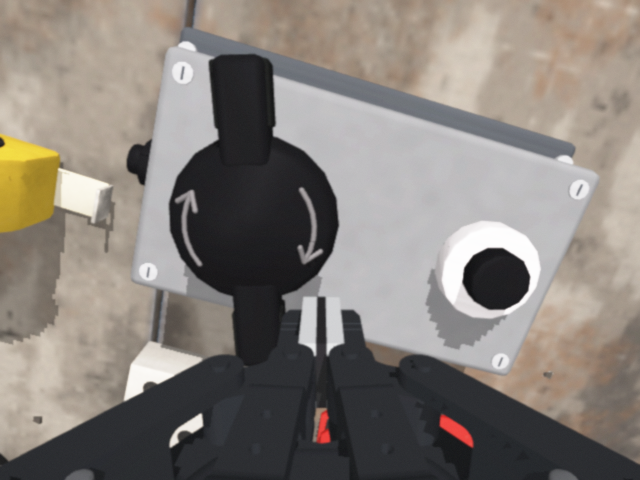

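Request:
arm_command:
  rows: [-0.026,0.035,0,0,0,-0.044,0,-0.05,0.067,0,0,0,-0.089,0,-0.071,0.1,0,0,0,-0.133,0,-0.085,0.128,0,0,0,-0.165,0,-0.085,0.128,0,0,0,-0.165,0]

```text
t: 6.25
tcp_pos: [495.6, -205.4, 71.7]
eef_rot: [3.14, -0.075, 0.001]
wrist_force: [-0.4, -1.2, 1.0]
width: 0.2
```

```bash
cat > look.py <<'E'
import sys
from h import *
o=ctrl.get_obs(); print(o['t'],o['tcp_pos'],o['wrist_force'])
s=shot('wrist',sys.argv[1]); T=wT(o,s); W=cloud(s,T); f=s['frame'].astype(int)
D=np.hypot(W[...,0]-537.5,W[...,1]+184.5)
P=W[(f.max(-1)<70)&(D<27)&(W[...,2]>70)]; print('dome z',np.percentile(P[:,2],[50,95,99]))
P=W[(f.max(-1)<70)&(D>34)&(D<56)&(W[...,2]>60)&(W[...,2]<105)&(W[...,0]>545)]
if len(P): m=np.median(P,0); print('far ear',m,'ang from axis deg',np.degrees(np.arctan2(m[1]+184.5,m[0]-537.5)))
E
python3 look.py w5
```

```text
6.25 [ 495.6203088  -205.39474435   71.72926344] [-0.35971654 -1.23714045  1.04940877]
dome z [ 95.25519065 156.99536933 161.08119352]
far ear [ 580.02087299 -187.24383448   92.90991143] ang from axis deg -3.692127175854684
```

View pics/w5.png

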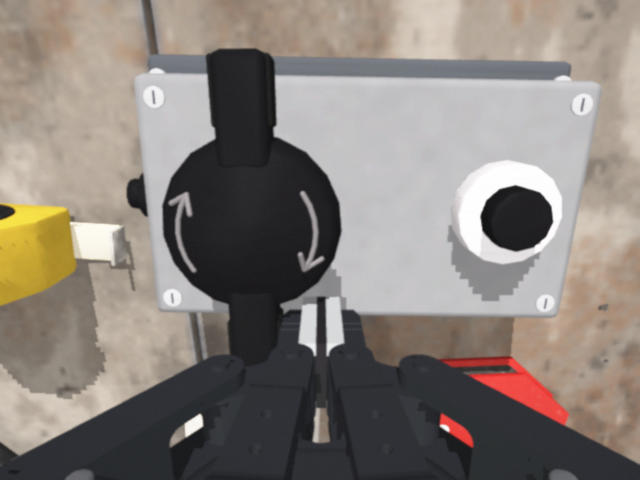

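Request:
arm_command:
  rows: [0,-0.2,0,0,0,0,0,0,-0.2,0,0,0,0,0,0,-0.2,0.5,0,0,0,0,0,-0.2,1,0,0,0,0,0,-0.2,1,0,0,0,0]

```text
t: 6.8
tcp_pos: [497.6, -223.4, 156.7]
eef_rot: [3.136, -0.076, 0.01]
wrist_force: [1.4, -0.5, 0.7]
width: 0.1
```

Request:
arm_command:
  rows: [-0.4,-0.4,0.8,0,0,0,0,-0.4,-0.4,0.8,0,0,0,0,-0.4,-0.4,0.8,0,0,0,0,-0.4,-0.4,0.8,0,0,0,0]

```text
t: 7.2
tcp_pos: [463.4, -253.9, 214.8]
eef_rot: [3.141, -0.078, 0.001]
wrist_force: [-0.2, -0.1, -0.6]
width: 0.0
```

```bash
python3 look.py w6; python3 - <<'E'
from h import *
o=ctrl.get_obs(); s=np.load('pics/w6.npz'); T=wT(o,s); W=cloud(s,T); f=s['frame'].astype(int)
m=(f.max(-1)<70)&(abs(W[...,2]-72)<8)&(np.hypot(W[...,0]-531,W[...,1]+278.5)<25);P=W[m];print(len(P),P.mean(0),cv2.minEnclosingCircle(P[:,:2].astype(np.float32)))
E
```

```text
7.2 [ 463.43593482 -253.88593065  214.80580556] [-0.23847763 -0.06213491 -0.61286295]
dome z [94.17341349 97.52328581 98.30539763]
far ear [ 579.7710162  -186.94893457   92.86228887] ang from axis deg -3.3156749415061495
844 [ 530.92925581 -277.8806162    70.21484996] ((530.679931640625, -277.8937683105469), 11.001835823059082)
```

View pics/w6.png

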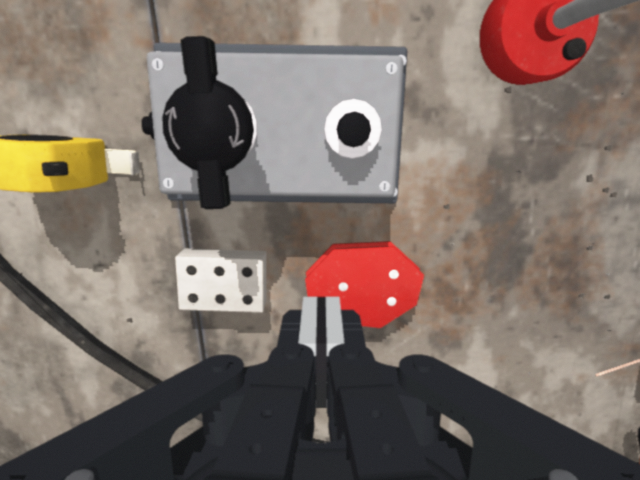

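Request:
arm_command:
  rows: [0.84,-0.31,-0.5,0,0,0,0,0.84,-0.31,-1,0,0,0,0,0.84,-0.31,-1,0,0,0,0,0.84,-0.31,-1,0,0,0,0]

```text
t: 7.65
tcp_pos: [529.3, -276.2, 131.1]
eef_rot: [-3.137, 0.075, 0.008]
wrist_force: [-0.1, 0.4, -0.2]
width: -0.3
```

Request:
arm_command:
  rows: [0,0,-0.4,0,0,0,0,0,0,-0.65,0,0,0,0,0,0,-0.75,0,0,0,0,0,0,-0.79,0,0,0,0,0,0,-0.82,0,0,0,0,0,0,-0.82,0,0,0,0]

```text
t: 8.25
tcp_pos: [531.0, -278.4, 70.8]
eef_rot: [3.14, -0.077, 0.002]
wrist_force: [-0.3, 1.3, 1.7]
width: 0.2
```

Button contact; going on slowly to about 65 mm.

Request:
arm_command:
  rows: [0,0,-0.02,0,0,0,0,0,0,-0.045,0,0,0,0,0,0,-0.065,0,0,0,0,0,0,-0.065,0,0,0,0]

```text
t: 8.65
tcp_pos: [531.2, -278.6, 66.0]
eef_rot: [3.139, -0.077, 0.002]
wrist_force: [-3.4, 1.9, 14.7]
width: -0.1
```

Request:
arm_command:
  rows: [0,0,0,0,0,0,0,0,0,0.1,0,0,0,0,0,0,0.4,0,0,0,0,0,0,0.9,0,0,0,0,0,0,0.9,0,0,0,0]

```text
t: 9.15
tcp_pos: [532.8, -279.9, 141.8]
eef_rot: [3.136, -0.077, 0.01]
wrist_force: [0.8, -1.1, 0.6]
width: -0.2
```

Request:
arm_command:
  rows: [-0.9,0.3,0.9,0,0,0,0,-0.9,0.3,0.9,0,0,0,0,-0.9,0.3,0.9,0,0,0,0,-0.9,0.3,0.9,0,0,0,0,-0.9,0.3,0.9,0,0,0,0]

```text
t: 9.65
tcp_pos: [458.8, -254.1, 207.1]
eef_rot: [-3.14, 0.077, 0.001]
wrist_force: [0.1, -0.1, -0.9]
width: -0.2
```

```bash
python3 look.py w7; python3 - <<'E'
from h import *
o=ctrl.get_obs(); s=np.load('pics/w7.npz'); T=wT(o,s); W=cloud(s,T); f=s['frame'].astype(int)
m=(f.max(-1)<70)&(abs(W[...,2]-70)<10)&(np.hypot(W[...,0]-531,W[...,1]+278.5)<25);P=W[m];print(len(P),P.mean(0),np.median(P[:,2]),cv2.minEnclosingCircle(P[:,:2].astype(np.float32)))
E
```

```text
9.65 [ 458.80027145 -254.12507842  207.05354158] [ 0.10592571 -0.09836782 -0.91380377]
dome z [94.13638331 97.47024094 98.15809347]
far ear [ 579.79082756 -186.96589708   92.83356084] ang from axis deg -3.337028699431815
909 [ 531.0053264  -278.4805178    70.64364024] 70.64264192887066 ((530.884521484375, -278.6712646484375), 11.093037605285645)
```

View pics/w7.png

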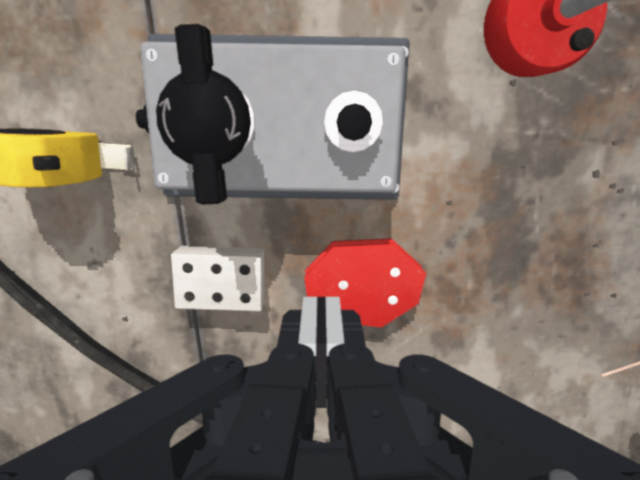

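The picture shows the head with its ears along the station's x axis at (195,55) and (208,178), the reset button back out at (354,122), and the station and other things where they were.

```bash
python3 -c "
from h import *
print(job.finish_job())"
```

```text
the job is handed in; nothing more can be done
None
```

I did the three steps in the order asked, pushing with the shut fingers only, and handed the job in at about 9.7 s. None of the checks failed or disagreed.

| Step | What the checks showed |
|---|---|
| Stop button pressed to the bottom | 10.5 N at z = 88 mm. Afterwards the head had turned about 31° anticlockwise and its top sat at 91 mm, so it had latched. |
| Near ear pushed clockwise to about 0 | The top came back to 98.2 mm and the ears lined up with the station's x axis, so the button had popped fully out. This was confirmed before I touched the reset button. |
| Reset button pushed in and let go | 14.7 N at z = 66 mm, so it was fully in. Its top then read 70.6 mm; it had read 71.2 and 70.2 mm before the push, so it came back. |

In the last picture the reset button is within 0.5 mm of where it was at the start, so the station had not shifted. The tape measure, steel block and red magnet look undisturbed, though I judged that by eye only. When I handed in, the arm was well clear of everything and touching nothing.

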